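# Hang the draught screen on the moisture analyser's two pins

### The job

Take the wide draught screen with the two slots out of the drying rack and hang it upright on the moisture analyser: both pins through its two slots, slid fully home flush against the pin bar, then let go so that it hangs there. The pin bar is never clamped at exactly the same place sideways, so feel for the pins and work gently, without forcing; do not drop the screen, and leave the smaller cover plate and everything else where they are.

Things in the scene. Friction and masses are not known exactly. Their poses are not given: they have to be found in the camera images.
- screen_center (a point): Centre of the draught screen (loose, about 0.28 kg): bare aluminium plate (sizes here all in mm), 5 thick (its x), 150 wide (its y), 142 high in all (its z up); this point is 71 above its lower edge, mid-width. It is the same both ways round, and starts upright in one groove of the rack.
- screen_grip (a point): Centre of the screen's grip rail, 59 above the screen's centre: a bar 12 thick (x), 70 long (y), 24 high, whose top is the screen's top. Pinch it across its thickness from above.
- screen_slots (a point): Point midway between the screen's two slots, 1 above the screen's centre. The slots go right through the plate along its x, centred 45 to either side (y) of this point; each is 9.6 wide (y) and 16 high (z).
- rack: White plastic drying rack, fixed, 150 x 150, 30 high; origin at the centre of its underside, z up. Two grooves along its y at x = -45 and +45, 18 deep, 7 wide, floor 12 above the table: one holds the screen, the other the cover plate. Which is which changes.
- cover: Cover plate (leave alone): aluminium like the screen but narrower (105) and lower (107 in all) and without slots, standing in the rack's other groove; origin at the middle of its lower edge.
- analyser: Moisture analyser, fixed: base 300 deep (its x), 210 wide (its y), 100 high; at the rear the heater lid stands open, 320 high. Origin at the centre of its underside, z up, x from its front face (at -150) to its rear. Behind the hung screen's grip rail the top, 100 high, is clear for 100 mm. Level pin bar along y before the front face.
- pin_bar (a point): Middle of the pin bar's slot, on the bar's outer face: 165 before the analyser's centre (-x), 88 above the table, y = 0. The bar is 140 wide, 22 high. Bar and pins together are clamped anywhere up to 12 mm to either side (y) of this point: that shift is not measured, so feel or look for it. Gentle pushes do not shift it.
- pin_tips (a point): Point 30 out from pin_bar (towards the analyser's -x), level with the tips of the two pins: level steel pins along x, 8 in diameter, ends rounded 1, 45 to either side of the bar's middle, 88 above the table. Pushed inwards (+x), bar and pins give on rubber buffers, 1 mm per 2.5 N, at most 6 mm, then are rigid; they spring back.
- hung (a point): Where the screen's centre lies once hung home, if the bar were clamped mid-slot: 167.5 before the analyser's centre, 83 above the table; the screen flat on the bar, square to the analyser's x, the tops of its slots resting on the pins. Same axes as the analyser.
- beaker: small glass beaker, 52 across, 65 high. Bystander; origin at its underside.
- jar: clear round sample jar with white lid, 84 across, 50 high. Bystander; origin at its underside.
- display: cream control display on four feet, 190 x 130 x 41. Bystander; origin at its underside.
- bottle: clear drinks bottle, 66 across, 190 high. Bystander; origin at its underside.
- reagent: amber reagent bottle, 72 across, 140 high. Bystander; origin at its underside.
- spatula: thin steel spatula lying flat, 170 long. Bystander; origin at its underside.
- panring: steel ring lying flat, 96 across, 12 high. Bystander; origin at its underside.
Things that resemble listed ones, but are neither listed nor needed, are in the scene too. What is shaped like the part that bears screen_center but brown or pink is not meant.

How it is judged (in metres and radians):
On the way, in this order (a step that is already met when the one before it is completed fails the run):
1. the screen is lifted clear out of the rack (z of screen_center in the frame of rack above 0.115 m), for 0.1 s.
2. both pins are through the slots and the screen is slid home, upright (x of screen_center in the frame of analyser between -0.1715 and -0.16 m and y of screen_center in the frame of analyser between -0.0145 and 0.0145 m and z of screen_center in the frame of analyser between 0.0785 and 0.097 m), for 0.1 s.
At the end, for the whole second after the job is handed in: The screen hangs released and at rest on both pins: its centre within about 4 mm of flush with the bar (x -171.5 to -160 mm in the analyser's frame), 78.5 to 88 mm high, within 14.5 mm of the analyser's middle sideways, upright within 0.07 rad, square within 0.06 rad, its weight carried by the pins (x of screen_center in the frame of analyser between -0.1715 and -0.16 m and y of screen_center in the frame of analyser between -0.0145 and 0.0145 m and z of screen_center in the frame of analyser between 0.0785 and 0.088 m and angle between screen_center's own z axis and vertical below 0.07 rad and angle between the x axis of screen_center and the x axis of analyser, either way round below 0.06 rad and linear speed of screen below 0.01 m/s and contact force between screen and analyser above 0.8 N); the robot touches nothing.
It fails at once if the screen is forced against the analyser or its pins with more than 22 N (contact force between screen and analyser above 22 N).
It fails at once if the arm or gripper presses on the analyser with more than 15 N (contact force between any of the fingers, the arm and analyser above 15 N).
It fails at once if the screen is dropped: it lies or leans far over (angle between screen_center's own z axis and vertical above 0.6 rad).
It fails at once if the cover plate or a bystander is moved by more than 20 mm (distance of any of cover, beaker, jar, display, bottle, reagent, spatula, panring from where it was at the start of the episode above 0.02 m).
It also fails if it takes over 67 s, if anything falls off the work surface, if the arm or the gripper's body presses on something with over 40 N, if the wrist force passes 120 N, or if a joint passes its speed limit or range.

### The arm

A 6-joint arm with a two-finger parallel gripper is mounted at the origin on the work surface. World frame = base frame: x ahead of the robot, y to its left, z up, the work surface at z = 0. Lengths are in mm, angles in rad, forces in N, time in s.
With the tool pointing down it reaches from about 300 to 850 mm from the base axis. Payload 4.2 kg.
Tool frame: the origin (TCP) lies at the very end of the fingers, on their centre line; the grasp point (between the pads) lies 19 mm behind it (manip.pinch_z is the distance from the TCP to the grasp point, in mm); x points along the fingers, y is the direction in which the jaws open and shut, and the axes are right-handed (so a half turn about x gives the same grasp; the last joint's range is limited). The gripper opens to 91 mm and grips with 3 to 60 N. Pads are 32 mm wide; open, the fingers measure 118 mm over their backs; the gripper's body (76 mm by 178 mm) begins 60 mm behind the grasp point.
Start: joints at [-1.223, 0.32, 1.565, -0, 1.257, -0.02], TCP at [206.753, -536.56, 213.976] pointing down, gripper open.
Joint ranges: [-3.11, 3.11], [-0.84, 2.01], [0.21, 2.61], [-1.34, 4.49], [0.05, 2.63], [-2.56, 2.56]. Speed limits (rad/s): [2.57, 2.57, 3.14, 3.14, 3.14, 3.14].

### API

Orientations are given as a unit quaternion [w, x, y, z].
In Python, from bench import manip, cams, job_done gives the robot as it stands.
- The arm moves only by the tool drive_tool, never from a script. Its arguments are lists of equal length, an entry for each row: "fingers": the closure, from -1 (fully open) to 1 (shut); "dp": the shift along the tool's x, y, z in units of 50 mm (1.0 is 50 mm), a list of three; "dr": the turn, a rotation vector about the tool's x, y, z in units of 5 degrees (1.0 is 5 degrees), a list of three. A call has 1 to 5 rows; each row is the pose to reach, as a shift and turn from the pose measured when the call began, along the tool's axes at that moment; what a row does not reach only later rows make up. A row lasts 1/8 s, in which the tool goes at most 62.5 mm and 10.7 degrees, less where a joint would pass 70% of its speed; a pose out of reach is approached as far as the arm can. A call with a gripper value outside its range is refused whole. The fingers move at their own pace and stop on an object; "squeeze" is the grip in N (left out, the last holds). Time passes only in rows, so rows that repeat a pose let the fingers close. It gives the time, the measured TCP pose, the force and the opening at its end, in the units of the state.
- manip.read_state(): the state, without advancing time (a new reading comes with each control period).
- cams.camera(name): name is "side" or "top"; returns a dict with "pixels" (480x640x3 uint8, red, green, blue), "z_map" (480x640 float32, mm along the optical axis (not along the pixel's ray), 0 where there is no reading), "vfov" (degrees; the focal length in pixels is half the picture's height over the tangent of half this angle, whatever the lens; pixels are square), "cx", "cy" (the principal point, pixels), "distortion" ([k1, k2, p1, p2, k3] as OpenCV has them; the pictures are not rectified), "extrinsics" (4x4, takes a point from world to camera coordinates). Camera axes: x right, y down, z forward; pixel columns grow to the right and rows downward; lengths in mm; the calibration is good to about 2 mm. A picture is of the moment at which its call begins.
- job_done(): hands the job in, once; it reports no verdict.
The state is a dict: "clock": time; "q": joint angles; "joint_velocities": joint speeds; "joint_torque": joint torques, N m; "tool_pos": TCP position; "orientation": TCP orientation; "wrist_force": force on the tool from outside, world axes, zero at the start; "moment": the same for the moment, N m; "width": opening from 0.0 (shut) to 1.0 (fully open).
Only numpy, scipy, OpenCV 4.12 (cv2) and the standard library are available. Lean on these libraries where they do the work, as an engineer would, in place of code of your own. Each camera call takes 0.05 s, during which the arm holds its last target.

## Working session

There is one attempt and no reset: what is moved stays moved. The work goes in short steps, Python scripts to look and compute and a tool call to move; the robot and the scene stay as the last step left them, time stands still between calls to the robot, and variables do not carry over. Pictures are saved under pics/ and viewed, and the job is handed in when it is done.

Besides the shell and the picture viewer there is one more tool, called by a JSON object that holds its "fn" and its "kwargs", one argument or row to a line. drive_tool: Moves the arm, as the interface text tells. Its arguments: {"type":"object","properties":{"fingers":{"type":"array"},"dp":{"type":"array"},"dr":{"type":"array"},"squeeze":{"type":"number"}},"required":["fingers","dp","dr"]}

```bash
ls; mkdir -p pics; python3 - <<'E'
from bench import manip,cams
import cv2,numpy as np
s=manip.read_state();print({k:np.round(v,3).tolist() for k,v in s.items()}, manip.pinch_z)
for n in ("side","top"):
    c=cams.camera(n)
    np.savez(f"pics/{n}0.npz",**{k:np.array(v) for k,v in c.items()})
    cv2.imwrite(f"pics/{n}0.png",c["pixels"][:,:,::-1])
    print(n,c["vfov"],c["cx"],c["cy"],c["distortion"],np.round(c["extrinsics"],3).tolist())
E
```

```text
pics
{'clock': 0.0, 'q': [-1.223, 0.32, 1.566, -0.0, 1.257, -0.02], 'joint_velocities': [-0.002, -0.0, -0.001, -0.001, 0.001, 0.001], 'joint_torque': [-0.002, -41.246, -23.198, 0.072, 0.046, -0.0], 'tool_pos': [206.568, -536.09, 213.131], 'orientation': [-0.129, -0.695, -0.13, 0.695], 'wrist_force': [0.835, 0.537, 0.031], 'moment': [0.029, -0.034, -0.001], 'width': 1.003} 18.8
side 44.55966940007285 316.36988981296855 242.76069633418442 [-0.07900481  0.          0.          0.          0.        ] [[-0.941, -0.34, -0.003, 445.428], [-0.18, 0.507, -0.843, 229.086], [0.288, -0.792, -0.538, 1104.183], [0.0, 0.0, 0.0, 1.0]]
top 50.739757058757036 315.86825723178157 246.20875680793353 [-0.03153157  0.          0.          0.          0.        ] [[0.001, -1.0, -0.005, -91.925], [-0.984, -0.0, -0.179, 492.438], [0.179, 0.005, -0.984, 1089.301], [0.0, 0.0, 0.0, 1.0]]
```

View pics/side0.png

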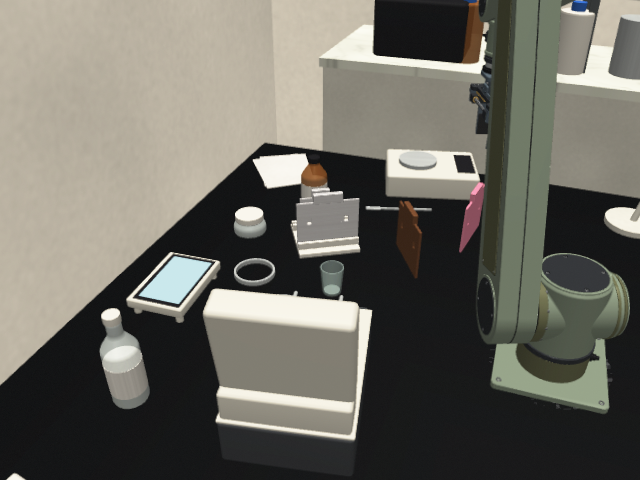

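View pics/top0.png

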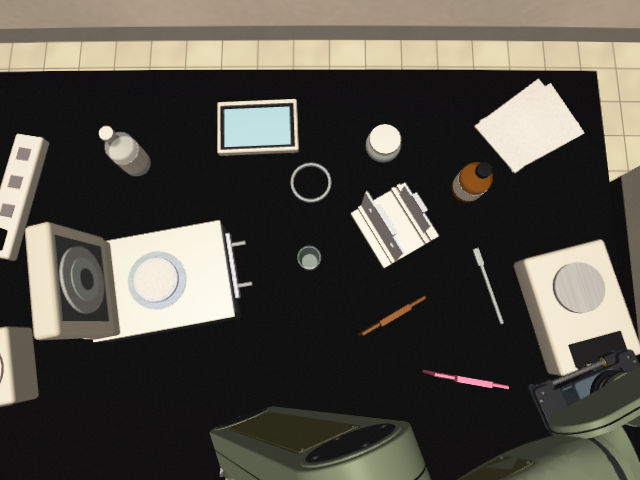

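```bash
cat > h.py <<'E'
import numpy as np,cv2
def load(p): return dict(np.load(p))
def K(c):
    f=240/np.tan(np.radians(float(c["vfov"]))/2)
    return np.array([[f,0,float(c["cx"])],[0,f,float(c["cy"])],[0,0,1]])
def rays(c,uv):
    uv=np.asarray(uv,float).reshape(-1,1,2)
    n=cv2.undistortPoints(uv,K(c),np.asarray(c["distortion"],float)).reshape(-1,2)
    E=np.asarray(c["extrinsics"],float);R=E[:3,:3];t=E[:3,3]
    d=np.c_[n,np.ones(len(n))]@R
    return -R.T@t,d
def plane(c,uv,z):
    o,d=rays(c,uv); return o+d*((z-o[2])/d[:,2])[:,None]
def depth(c,uv):
    o,d=rays(c,uv); uvi=np.round(np.asarray(uv)).astype(int).reshape(-1,2)
    return o+d*np.asarray(c["z_map"])[uvi[:,1],uvi[:,0]][:,None]
def proj(c,P):
    E=np.asarray(c["extrinsics"],float)
    r,_=cv2.projectPoints(np.asarray(P,float).reshape(-1,1,3),cv2.Rodrigues(E[:3,:3])[0],E[:3,3],K(c),np.asarray(c["distortion"],float))
    return r.reshape(-1,2)
def crop(c,x0,y0,x1,y1,s,name):
    im=np.asarray(c["pixels"])[y0:y1,x0:x1,::-1]
    cv2.imwrite(name,cv2.resize(im,None,fx=s,fy=s,interpolation=cv2.INTER_CUBIC))
E
python3 - <<'E'
from h import *
t=load("pics/top0.npz");s=load("pics/side0.npz")
crop(t,340,170,450,280,5,"pics/t_rack.png")
crop(t,190,210,270,330,5,"pics/t_pin.png")
crop(s,270,170,380,310,5,"pics/s_rack.png")
E
```

```text
(no output)
```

View pics/t_rack.png

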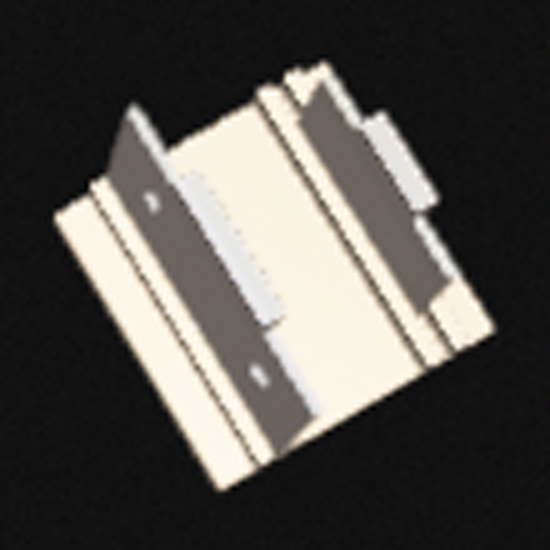

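View pics/t_pin.png

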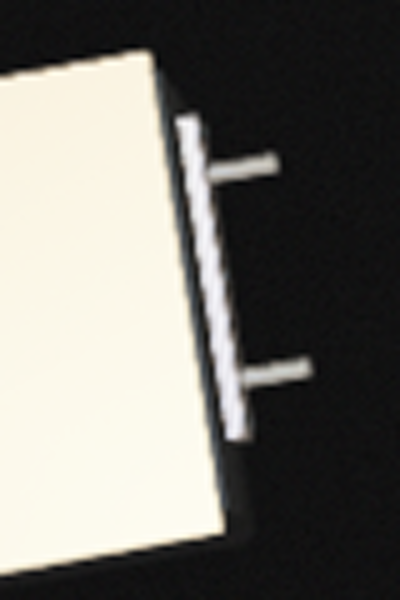

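View pics/s_rack.png

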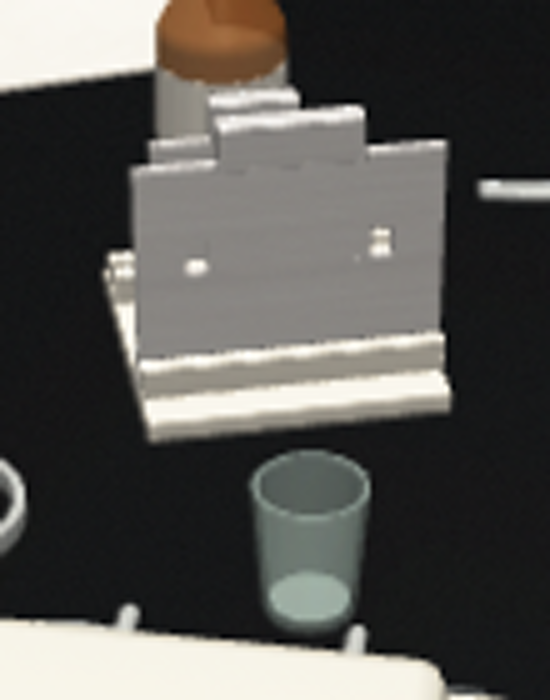

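```bash
python3 - <<'E'
from h import *
t=load("pics/top0.npz");s=load("pics/side0.npz")
def grid(c,x0,y0,x1,y1):
    X,Y=np.meshgrid(np.arange(x0,x1),np.arange(y0,y1));uv=np.c_[X.ravel(),Y.ravel()]
    return uv,depth(c,uv)
# table check
for c,p in((t,(300,350)),(s,(300,340)),(s,(290,220))): print("tbl",np.round(depth(c,[p]),1))
for n,c,b in (("top",t,(340,180,445,270)),("side",s,(285,180,365,255))):
    uv,P=grid(c,*b)
    for lo,hi in((25,34),(50,125),(125,135),(148,160)):
        m=(P[:,2]>lo)&(P[:,2]<hi); Q=P[m]
        if len(Q)<5: continue
        print(n,lo,hi,len(Q),"med z",np.median(Q[:,2]).round(1),"rect",cv2.minAreaRect(Q[:,:2].astype(np.float32)))
# analyser top
uv,P=grid(t,80,200,250,345)
m=(abs(P[:,2]-100)<4)
Q=P[m];print("an",len(Q),cv2.minAreaRect(Q[:,:2].astype(np.float32)),np.median(Q[:,2]))
c=plane(t,[(220,220),(235,316.6)],100);print(c,c[1]-c[0])
# pins: crop coords
cr=lambda x,y:(190+x/5-.4,210+y/5-.4)
for nm,pts in(("tips",[(278,162),(312,366)]),("roots",[(210,172),(243,379)])):
    q=plane(t,[cr(*p) for p in pts],90);print(nm,q.round(1),np.linalg.norm(q[0]-q[1]))
E
```

```text
tbl [[263.4 -56.    1.6]]
tbl [[355.4 386.5 280.6]]
tbl [[ 670.2 -337.1   -2.2]]
top 25 34 595 med z 28.1 rect ((550.597412109375, -273.0465087890625), (150.0721435546875, 114.28260803222656), 30.120779037475586)
top 50 125 977 med z 88.4 rect ((552.0910034179688, -273.8590087890625), (150.36534118652344, 99.68450164794922), 30.27513313293457)
top 125 135 129 med z 130.9 rect ((528.1478271484375, -232.6593475341797), (150.34359741210938, 9.588403701782227), 30.266815185546875)
top 148 160 208 med z 152.1 rect ((528.5142822265625, -233.88986206054688), (69.56306457519531, 13.104208946228027), 29.974040985107422)
side 25 34 389 med z 29.7 rect ((584.91943359375, -334.798095703125), (150.02032470703125, 260.8392028808594), 28.776641845703125)
side 50 125 2050 med z 86.0 rect ((590.2271728515625, -337.455322265625), (150.9214324951172, 255.6007843017578), 30.773649215698242)
side 125 135 226 med z 130.3 rect ((530.2879638671875, -233.82205200195312), (148.43153381347656, 16.40367889404297), 29.4094181060791)
side 148 160 137 med z 152.7 rect ((529.1910400390625, -235.1111297607422), (69.78022003173828, 19.409757614135742), 34.36570739746094)
an 8766 ((411.2082824707031, 236.32858276367188), (210.57711791992188, 313.0221252441406), 10.409741401672363) 98.85775499607723
[[539.61114587 114.59229648 100.        ]
 [333.546572    76.17319502 100.        ]] [-206.06457386  -38.41910146    0.        ]
tips [[493.3  60.4  90. ]
 [405.2  43.7  90. ]] 89.70319451733528
roots [[488.9  89.7  90. ]
 [399.6  72.9  90. ]] 90.87184687910562
```

```bash
cat >> h.py <<'E'
from scipy.spatial.transform import Rotation as Ro
def st():
    from bench import manip
    s=manip.read_state();q=s["orientation"];R=Ro.from_quat([q[1],q[2],q[3],q[0]])
    return s,np.array(s["tool_pos"]),R
def goal(pos,jawdeg):
    s,p,R=st()
    M=R.as_matrix()
    y=np.array([np.cos(np.radians(jawdeg)),np.sin(np.radians(jawdeg)),0]);x=np.array([0,0,-1.]);
    if y@M[:,1]<0:y=-y
    G=Ro.from_matrix(np.c_[x,y,np.cross(x,y)])
    dp=M.T@(np.array(pos)-p)/50; dr=(R.inv()*G).as_rotvec(degrees=True)/5
    print("t",round(s["clock"],2),"p",p.round(1),"jaw",round(np.degrees(np.arctan2(M[1,1],M[0,1])),2),"tilt",M[:2,0].round(4),"F",np.round(s["wrist_force"],2),"w",round(s["width"],3),"q",np.round(s["q"],2))
    print(" dp",dp.round(3).tolist(),"dr",dr.round(3).tolist(),"| tool axes y",M[:,1].round(3),"z",M[:,2].round(3))
E
python3 - <<'E'
from h import *
goal([528.5,-234,260],120.1)
t=load("pics/top0.npz")
print(depth(t,[(309,246),(309,258),(309,268)]))
E
```

```text
t 0.1 p [ 206.6 -536.1  213.2] jaw -68.93 tilt [-0.0006  0.0014] F [-0.12 -0.08 -0.41] w 0.999 q [-1.22  0.32  1.57 -0.    1.26 -0.02]
 dp [-0.931, -3.325, -8.18] dr [-1.805, -0.001, 0.017] | tool axes y [ 0.36  -0.933 -0.002] z [-0.933 -0.36   0.   ]
[[489.23208535 -76.52267224  64.73963956]
 [472.29736377 -75.47368857   2.79176427]
 [440.66984042 -76.67108008  63.17594604]]
```

{"fn": "drive_tool", "kwargs": {
  "fingers": [-1, -1, -1, -1, -1],
  "dp": [
    [-0.9, -0.4, -1.0],
    [-0.9, -0.8, -2.0],
    [-0.9, -1.2, -3.0],
    [-0.9, -1.6, -4.0],
    [-0.9, -2.0, -5.0]
  ],
  "dr": [
    [-0.4, 0, 0],
    [-0.8, 0, 0],
    [-1.2, 0, 0],
    [-1.8, 0, 0],
    [-1.8, 0, 0]
  ]
}}

```text
clock: 0.72
tool_pos: [404.9, -351.5, 258.1]
orientation: [-0.183, -0.683, -0.184, 0.683]
wrist_force: [0.9, 0.4, 0.4]
width: 0.997
```

```bash
python3 -c "
from h import *
goal([528.5,-234,230],120.1)"
```

```text
t 0.72 p [ 404.9 -351.5  258.1] jaw -59.91 tilt [-0.001   0.0018] F [0.92 0.39 0.43] w 0.997 q [-0.74  0.23  1.57  0.    1.34  0.31]
 dp [0.563, -0.793, -3.318] dr [-0.003, -0.0, 0.023] | tool axes y [ 0.501 -0.865 -0.002] z [-0.865 -0.501 -0.   ]
```

{"fn": "drive_tool", "kwargs": {
  "fingers": [-1, -1, -1, -1, -1],
  "dp": [
    [0.1, -0.2, -1.0],
    [0.2, -0.4, -2.0],
    [0.3, -0.7, -2.9],
    [0.55, -0.79, -3.32],
    [0.55, -0.79, -3.32]
  ],
  "dr": [
    [0, 0, 0],
    [0, 0, 0],
    [0, 0, 0],
    [0, 0, 0],
    [0, 0, 0]
  ]
}}

```text
clock: 1.35
tool_pos: [528.3, -233.4, 228.9]
orientation: [-0.183, -0.681, -0.186, 0.684]
wrist_force: [-0.3, -0.5, 0.5]
width: 1.003
```

```bash
python3 - <<'E'
from h import *
from bench import cams
goal([528.5,-234,124],120.1)
for n in ("side","top"):
    c=cams.camera(n); np.savez(f"pics/{n}1.npz",**{k:np.array(v) for k,v in c.items()})
    cv2.imwrite(f"pics/{n}1.png",c["pixels"][:,:,::-1])
E
```

```text
t 1.35 p [ 528.3 -233.4  228.9] jaw -59.8 tilt [-0.0046  0.0027] F [-0.34 -0.48  0.48] w 1.003 q [-0.44  0.32  1.53  0.    1.3   0.61]
 dp [2.097, 0.023, -0.003] dr [0.019, 0.03, 0.053] | tool axes y [ 0.503 -0.864 -0.005] z [-0.864 -0.503  0.003]
```

View pics/side1.png

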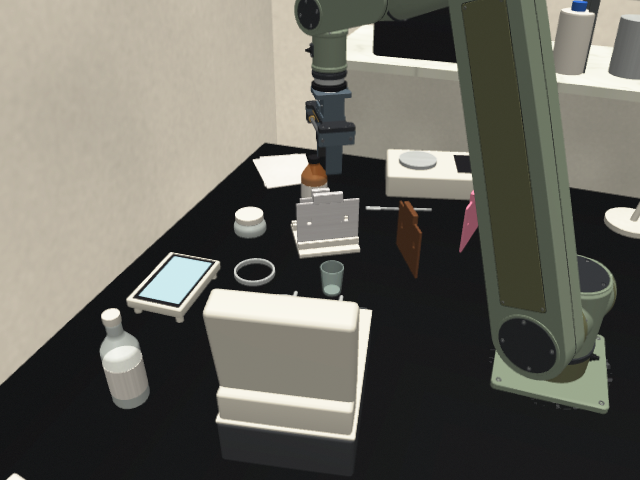

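View pics/top1.png

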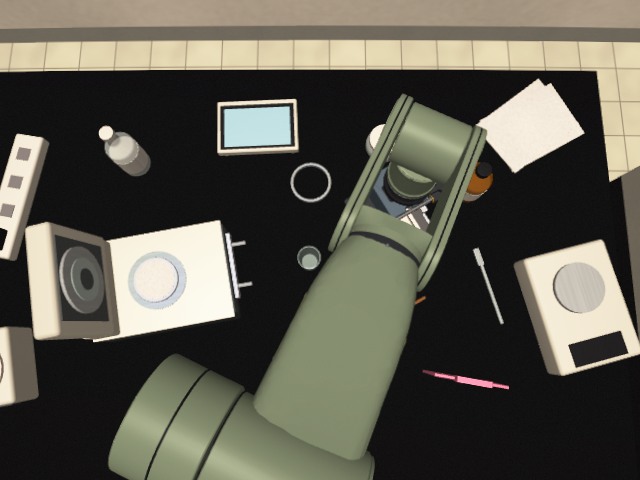

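The top view is covered by the arm. In the side view the gripper, near (330,165), is right over the screen's rail, near (327,198), so I'm descending.

{"fn": "drive_tool", "kwargs": {
  "fingers": [-1, -1, -1, -1, -1],
  "dp": [
    [0.7, 0.02, 0],
    [1.3, 0.02, 0],
    [1.8, 0.02, 0],
    [2.09, 0.02, 0],
    [2.09, 0.02, 0]
  ],
  "dr": [
    [0, 0.03, 0.05],
    [0, 0.03, 0.05],
    [0, 0.03, 0.05],
    [0, 0.03, 0.05],
    [0, 0.03, 0.05]
  ]
}}

```text
clock: 2.08
tool_pos: [527.2, -236.4, 125.4]
orientation: [0.183, 0.683, 0.183, -0.683]
wrist_force: [0.6, -0.4, 1.3]
width: 1.001
```

```bash
python3 - <<'E'
from h import *
from bench import cams
goal([528.5,-234,124],120.1)
c=cams.camera("side"); crop(c,270,80,400,270,3,"pics/s2.png")
E
```

```text
t 2.08 p [ 527.2 -236.4  125.4] jaw -60.02 tilt [ 0.0007 -0.0007] F [ 0.55 -0.39  1.28] w 1.001 q [-0.44  0.39  1.69 -0.    1.06  0.61]
 dp [0.029, -0.029, -0.047] dr [-0.025, -0.003, -0.011] | tool axes y [ 0.5   -0.866  0.001] z [-0.866 -0.5   -0.   ]
```

View pics/s2.png

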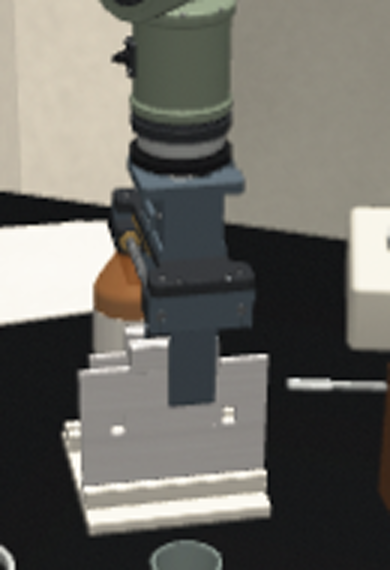

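{"fn": "drive_tool", "kwargs": {
  "fingers": [-1, -0.2, 0.3, 0.5, 0.6],
  "dp": [
    [0.03, -0.03, -0.05],
    [0.03, -0.03, -0.05],
    [0.03, -0.03, -0.05],
    [0.03, -0.03, -0.05],
    [0.03, -0.03, -0.05]
  ],
  "dr": [
    [0, 0, 0],
    [0, 0, 0],
    [0, 0, 0],
    [0, 0, 0],
    [0, 0, 0]
  ],
  "squeeze": 6
}}

```text
clock: 2.75
tool_pos: [529.4, -234.0, 124.9]
orientation: [0.184, 0.684, 0.182, -0.682]
wrist_force: [-0.3, -0.2, -0.1]
width: 0.588
```

```bash
python3 - <<'E'
from h import *
from bench import cams
goal([528.5,-234,124],120.1)
c=cams.camera("side"); crop(c,270,80,400,270,3,"pics/s3.png")
E
```

```text
t 2.75 p [ 529.4 -234.   124.9] jaw -60.0 tilt [ 0.0026 -0.0016] F [-0.35 -0.22 -0.14] w 0.588 q [-0.44  0.39  1.69 -0.    1.06  0.61]
 dp [0.018, -0.009, 0.016] dr [-0.02, -0.017, -0.031] | tool axes y [ 0.5   -0.866  0.003] z [-0.866 -0.5   -0.001]
```

View pics/s3.png

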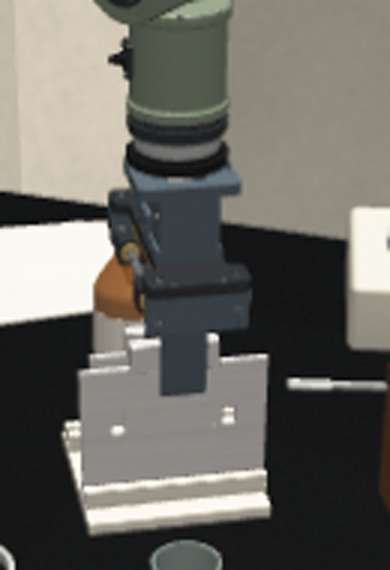

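The finger (160–207 in the crop) now lies between the rail ends (130 and 218). I'm closing gently now and will tighten once there is contact.

{"fn": "drive_tool", "kwargs": {
  "fingers": [0.7, 0.8, 0.9, 1, 1],
  "dp": [
    [0, 0, 0],
    [0, 0, 0],
    [0, 0, 0],
    [0, 0, 0],
    [0, 0, 0]
  ],
  "dr": [
    [0, 0, 0],
    [0, 0, 0],
    [0, 0, 0],
    [0, 0, 0],
    [0, 0, 0]
  ],
  "squeeze": 5
}}

```text
clock: 3.42
tool_pos: [529.5, -234.2, 124.9]
orientation: [0.184, 0.684, 0.182, -0.682]
wrist_force: [0.7, -0.9, -0.3]
width: 0.136
```

{"fn": "drive_tool", "kwargs": {
  "fingers": [1, 1, 1, 1, 1],
  "dp": [
    [0, 0, 0],
    [0, 0, 0],
    [0, 0, 0],
    [0, 0, 0],
    [0, 0, 0]
  ],
  "dr": [
    [0, 0, 0],
    [0, 0, 0],
    [0, 0, 0],
    [0, 0, 0],
    [0, 0, 0]
  ],
  "squeeze": 25
}}

```text
clock: 4.05
tool_pos: [529.6, -234.2, 124.9]
orientation: [0.184, 0.684, 0.182, -0.682]
wrist_force: [0.2, -0.5, -0.7]
width: 0.126
```

```bash
python3 - <<'E'
from h import *
from bench import cams
goal([528.5,-234,220],120.1)
c=cams.camera("side"); crop(c,270,80,400,270,3,"pics/s4.png");np.savez("pics/side4.npz",**{k:np.array(v) for k,v in c.items()})
E
```

```text
t 4.05 p [ 529.6 -234.2  124.9] jaw -59.99 tilt [ 0.003  -0.0021] F [ 0.2  -0.46 -0.67] w 0.126 q [-0.44  0.39  1.69 -0.    1.05  0.61]
 dp [-1.902, -0.008, 0.014] dr [-0.018, -0.018, -0.038] | tool axes y [ 0.5   -0.866  0.003] z [-0.866 -0.5   -0.002]
```

View pics/s4.png

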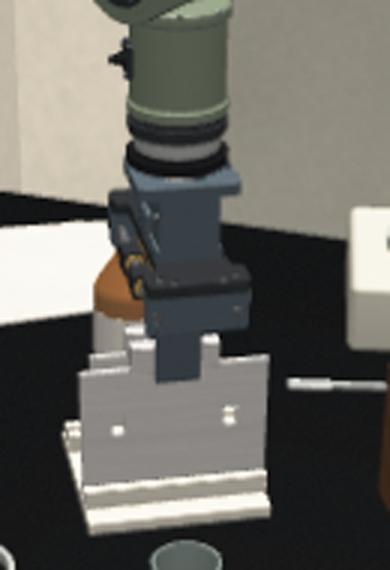

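{"fn": "drive_tool", "kwargs": {
  "fingers": [1, 1, 1, 1, 1],
  "dp": [
    [-0.1, 0, 0],
    [-0.3, 0, 0],
    [-0.6, 0, 0],
    [-1.1, 0, 0],
    [-1.6, 0, 0]
  ],
  "dr": [
    [0, 0, 0],
    [0, 0, 0],
    [0, 0, 0],
    [0, 0, 0],
    [0, 0, 0]
  ]
}}

```text
clock: 4.72
tool_pos: [528.9, -233.5, 206.5]
orientation: [0.184, 0.684, 0.182, -0.682]
wrist_force: [-0.1, 0.0, -3.6]
width: 0.128
```

```bash
python3 - <<'E'
from h import *
from bench import cams
goal([446,10,245],100.5)
c=cams.camera("side"); crop(c,240,50,400,270,2.5,"pics/s5.png");np.savez("pics/side5.npz",**{k:np.array(v) for k,v in c.items()})
E
```

```text
t 4.72 p [ 528.9 -233.5  206.5] jaw -60.01 tilt [ 0.0026 -0.0011] F [-0.05  0.03 -3.57] w 0.128 q [-0.44  0.33  1.57  0.    1.24  0.61]
 dp [-0.78, -5.045, -0.999] dr [3.898, -0.024, -0.022] | tool axes y [ 0.5   -0.866  0.002] z [-0.866 -0.5   -0.002]
```

View pics/s5.png

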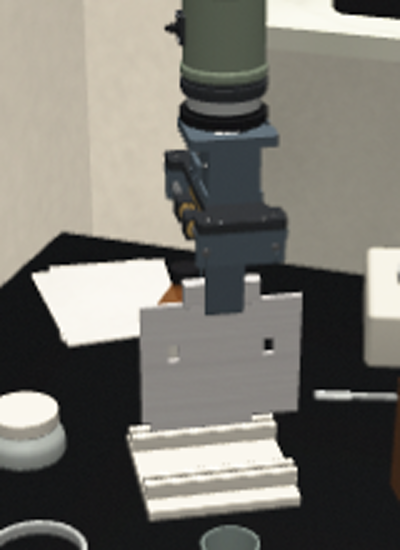

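{"fn": "drive_tool", "kwargs": {
  "fingers": [1, 1, 1, 1, 1],
  "dp": [
    [-0.78, -0.2, 0],
    [-0.78, -1.0, -0.2],
    [-0.78, -1.9, -0.4],
    [-0.78, -2.8, -0.6],
    [-0.78, -3.6, -0.8]
  ],
  "dr": [
    [0, 0, 0],
    [0.8, 0, 0],
    [1.6, 0, 0],
    [2.4, 0, 0],
    [3.2, 0, 0]
  ]
}}

```text
clock: 5.4
tool_pos: [473.8, -56.5, 248.4]
orientation: [0.087, 0.705, 0.084, -0.699]
wrist_force: [0.4, 0.0, -2.3]
width: 0.127
```

```bash
python3 - <<'E'
from h import *
t=load("pics/top0.npz");s=load("pics/side0.npz")
g=t["pixels"].astype(int).sum(2)/3
# pins sub-pixel: for columns between bar and tip, intensity-weighted row centroid above background
for nm,(x0,x1,y0,y1) in (("A",(233,246,238,250)),("B",(240,254,279,291))):
    print(nm);print(g[y0:y1,x0:x1].astype(int))
E
```

```text
A
[[ 17  16  16  13  17  14  16  18  15  18  15  14  17]
 [ 16  17  18  16  18  17  15  16  15  19  17  17  16]
 [ 16  15  19  17  18  15  19  17  27  38  71  65  31]
 [ 18  18  21  34  41  58  83  96 108 115 148 134  68]
 [ 91  95 103 114 122 141 166 181 186 188 193 171 103]
 [175 180 187 189 193 198 199 197 194 190 185 168 106]
 [201 201 198 192 186 179 168 156 147 142 134 112  65]
 [166 154 146 139 134 123  97  62  40  27  18  17  19]
 [100  67  44  31  19  17  19  19  17  16  17  16  15]
 [ 29  15  16  19  18  18  15  18  18  16  17  16  17]
 [ 36  18  16  19  16  17  17  16  18  17  16  15  17]
 [ 37  19  17  17  17  16  17  18  16  19  18  18  16]]
B
[[ 18  15  19  15  16  14  16  15  17  18  18  15  18  15]
 [ 16  18  19  16  15  16  17  17  17  18  17  18  17  18]
 [ 17  18  16  18  18  17  16  29  41  54  79  65  27  16]
 [ 16  20  35  43  81  96  98 109 119 134 160 124  45  16]
 [107 105 117 124 159 178 180 185 187 194 199 153  66  17]
 [190 187 190 191 196 201 201 198 193 189 178 140  73  16]
 [201 201 193 188 182 171 159 149 145 139 114  74  36  17]
 [157 148 140 134 128 103  69  44  28  18  15  17  18  15]
 [ 70  46  31  21  15  18  18  15  15  20  14  16  19  15]
 [ 16  16  18  17  17  17  17  16  16  17  17  16  16  17]
 [ 17  17  14  17  17  17  18  18  16  18  17  17  17  18]
 [ 20  16  16  18  16  19  17  16  16  18  16  16  17  16]]
```

```bash
python3 - <<'E'
from h import *
t=load("pics/top0.npz");s=load("pics/side0.npz")
g=t["pixels"].astype(float).mean(2)
ax=[]
for nm,(x0,x1,y0,y1) in (("A",(235,244,236,250)),("B",(242,251,277,291))):
    uv=[]
    for x in range(x0,x1):
        c=g[y0:y1,x]; th=75
        i=np.where(c>th)[0];a,b=i[0],i[-1]
        top=a-1+(th-c[a-1])/(c[a]-c[a-1]); bot=b+(c[b]-th)/(c[b]-c[b+1])
        uv.append((x,y0+(top+bot)/2))
    P=plane(t,uv,88)
    l=cv2.fitLine(P[:,:2].astype(np.float32),cv2.DIST_HUBER,0,.01,.01).ravel()
    print(nm,P[[0,-1]].round(1).tolist(),"dir deg",np.degrees(np.arctan2(l[1],l[0])))
    ax.append(P)
d=np.radians(10.5)
v=np.array([np.cos(d),np.sin(d),0])
a=np.array([-np.sin(d),np.cos(d),0])
for P in ax: print("v coord",(P@v).mean(), "along", (P@a).min(),(P@a).max())
vm=np.mean([(P@v).mean() for P in ax])
c=plane(t,[(220,220),(235,316.6)],100)
print("pin mid v",vm,"analyser front v",(c@v).mean(),"a",(c@a))
# analyser long edges fit
Pz=depth(t,np.array([(x,y) for x in range(110,240) for y in range(215,345)]))
Q=Pz[abs(Pz[:,2]-99)<3];vv=Q@v;aa=Q@a
print("v ext",np.percentile(vv,[0.1,50,99.9]),vv.min(),vv.max())
print("slots sight: side pin tips rays@88:",plane(s,[(295.4,291.6),(341.4,296.6)],88).round(1), "v",plane(s,[(295.4,291.6),(341.4,296.6)],88)@v)
goal(vm*v+20*a,100.5)
E
```

```text
A [[490.0, 82.7, 88.0], [493.1, 65.5, 88.0]] dir deg -79.50444
B [[401.7, 65.2, 88.0], [404.6, 48.2, 88.0]] dir deg -80.01558
v coord 496.7031000285519 along -25.4825470503158 -8.004004518714469
v coord 406.72054672394825 along -26.34496461835697 -9.126369271901453
pin mid v 451.7118233762501 analyser front v 446.65043038127976 a [14.33711716 14.11363301]
v ext [342.7091543  441.67289008 552.14055575] 341.9922705724641 552.7229421212816
slots sight: side pin tips rays@88: [[495.5  60.1  88. ]
 [405.3  44.9  88. ]] v [498.10215238 406.71017988]
t 5.4 p [473.8 -56.5 248.4] jaw -76.16 tilt [ 0.0088 -0.0032] F [ 0.44  0.   -2.33] w 0.127 q [-0.14  0.14  1.72 -0.    1.27  1.19]
 dp [4.952, -3.263, -0.073] dr [0.668, -0.091, -0.057] | tool axes y [ 0.239 -0.971  0.005] z [-0.971 -0.239 -0.008]
```

```bash
python3 - <<'E'
from h import *
goal([455.9,23.5,190],100.4)
E
```

```text
t 5.4 p [473.8 -56.5 248.4] jaw -76.16 tilt [ 0.0088 -0.0032] F [ 0.44  0.   -2.33] w 0.127 q [-0.14  0.14  1.72 -0.    1.27  1.19]
 dp [1.16, -1.646, -0.026] dr [0.688, -0.091, -0.057] | tool axes y [ 0.239 -0.971  0.005] z [-0.971 -0.239 -0.008]
```

{"fn": "drive_tool", "kwargs": {
  "fingers": [1, 1, 1, 1, 1],
  "dp": [
    [0, -0.7, 0],
    [0.3, -1.4, -0.02],
    [0.8, -1.65, -0.03],
    [1.16, -1.65, -0.03],
    [1.16, -1.65, -0.03]
  ],
  "dr": [
    [0.3, -0.09, -0.06],
    [0.69, -0.09, -0.06],
    [0.69, -0.09, -0.06],
    [0.69, -0.09, -0.06],
    [0.69, -0.09, -0.06]
  ]
}}

```text
clock: 6.02
tool_pos: [454.6, 24.1, 189.2]
orientation: [-0.064, -0.703, -0.064, 0.705]
wrist_force: [-0.0, -0.4, -2.3]
width: 0.131
```

```bash
python3 - <<'E'
from h import *
from bench import cams
goal([455.9,23.5,129],100.4)
for n in ("side","top"):
    c=cams.camera(n); np.savez(f"pics/{n}6.npz",**{k:np.array(v) for k,v in c.items()})
    cv2.imwrite(f"pics/{n}6.png",c["pixels"][:,:,::-1])
c=load("pics/side6.npz");crop(c,250,150,410,310,5,"pics/s6c.png")
im=cv2.imread("pics/s6c.png");cv2.imwrite("pics/s6c.png",im[:600])
E
```

```text
t 6.03 p [454.6  24.1 189.2] jaw -79.59 tilt [-0.0036  0.0005] F [-0.02 -0.38 -2.29] w 0.131 q [0.03 0.15 1.86 0.   1.13 1.42]
 dp [1.203, 0.018, -0.028] dr [0.002, 0.04, 0.014] | tool axes y [ 0.181 -0.984 -0.001] z [-0.984 -0.181  0.003]
```

View pics/side6.png

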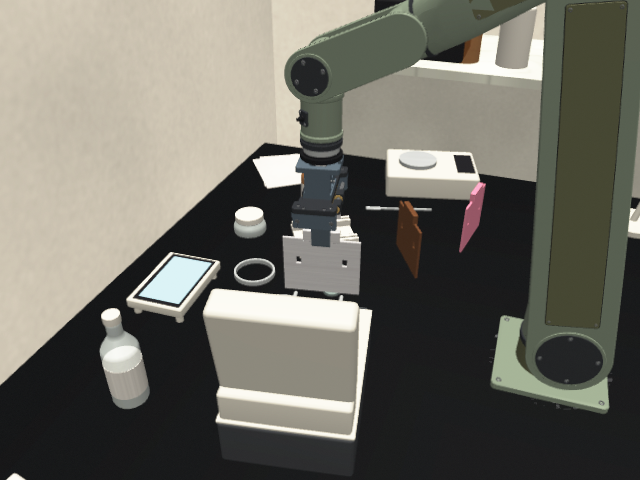

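View pics/top6.png

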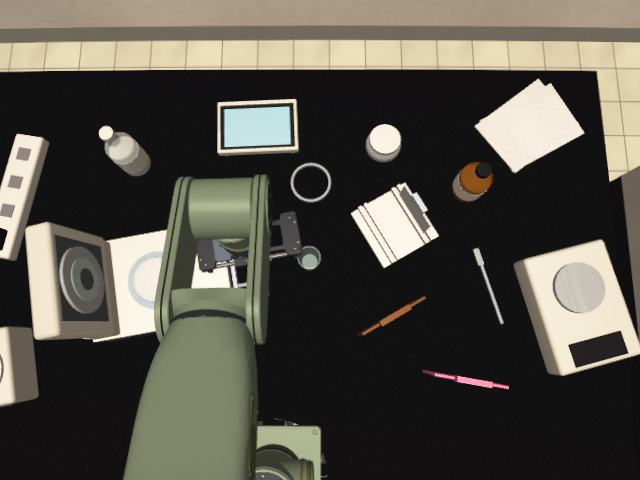

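```bash
python3 - <<'E'
from h import *
c=load("pics/side6.npz");crop(c,270,220,380,310,7,"pics/s6c.png")
g=c["pixels"].astype(float).mean(2)
print(g[255:270,290:305].astype(int));print(g[256:271,338:353].astype(int))
E
```

```text
[[144 143 143 143 142 142 140 143 142 142 143 143 143 143 143]
 [143 143 143 144 144 141 111  80  82 107 146 144 144 143 143]
 [145 145 145 145 144 140  98  25  35  85 148 142 143 142 143]
 [143 144 143 143 142 139  97  27  29  47  88 126 144 144 143]
 [143 144 143 144 144 141 116  26  24  25  49 119 144 144 144]
 [145 144 143 144 144 142 124  24  23  26  48 120 145 145 145]
 [145 145 145 144 144 147 164 182 176 129 127 119 143 144 144]
 [143 142 142 143 143 151 201 225 226 233 229 160 143 143 144]
 [141 140 141 141 141 143 163 173 174 185 181 149 142 143 142]
 [140 140 141 140 140 140 140 141 141 141 142 142 141 141 141]
 [142 141 140 140 140 140 140 140 140 141 140 140 140 140 140]
 [143 143 143 143 143 144 142 143 142 143 142 142 141 141 140]
 [145 144 143 143 143 143 143 142 141 142 142 143 142 143 143]
 [145 144 144 144 144 146 145 145 145 145 145 145 144 145 143]
 [144 144 144 143 145 144 144 144 144 144 144 143 144 145 145]]
[[144 144 144 144 143 142 143 143 144 143 143 143 143 144 144]
 [141 142 142 142 142 142 142 142 142 142 142 141 142 143 143]
 [143 142 143 142 142 141 141 142 142 142 141 142 142 141 142]
 [144 143 142 142 137 124 142 142 143 143 143 142 142 143 143]
 [145 144 144 139  96  66  78  80  95 126 144 143 143 143 143]
 [145 144 145 138  75  26  24  28  54 118 143 143 143 143 143]
 [142 142 142 137  75  26  26  26  51 120 145 145 144 144 143]
 [142 142 143 136  75  27  26  27  59 138 145 143 143 143 143]
 [143 144 143 143 130  75  26  25  61 143 144 144 144 144 144]
 [145 145 144 152 191 183 174 127 130 144 144 143 143 144 143]
 [143 143 142 152 203 223 224 232 225 144 143 144 144 144 144]
 [141 142 141 144 160 171 173 183 178 141 142 142 142 143 142]
 [139 139 140 140 140 140 141 140 140 140 140 141 140 140 140]
 [141 141 140 139 139 140 139 139 139 139 139 139 140 140 139]
 [143 142 141 141 142 141 141 141 141 140 140 140 140 140 140]]
```

View pics/s6c.png

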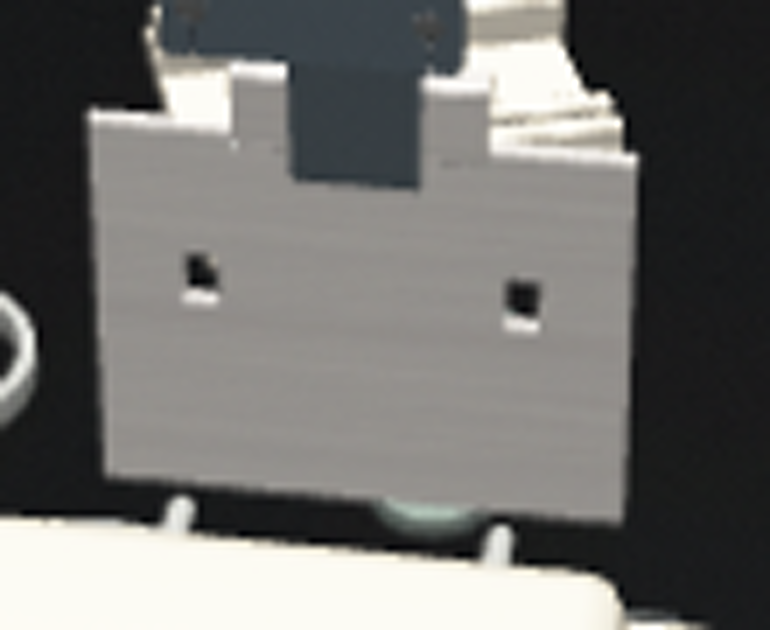

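```bash
python3 - <<'E'
from h import *
c=load("pics/side6.npz")
g=c["pixels"].astype(float).mean(2)
print(g[288:297,290:302].astype(int));print(g[292:302,335:348].astype(int))
d=np.radians(10.5);v=np.array([np.cos(d),np.sin(d),0]);a=np.array([-np.sin(d),np.cos(d),0])
def aplane(c,uv,av):
    o,D=rays(c,uv); return o+D*((av-o@a)/(D@a))[:,None]
tcp=np.array([454.6,24.1,189.2]);print("tcp v,a",tcp@v,tcp@a)
P=aplane(c,[(298.2,262.5),(344.1,266.5)],tcp@a+2.5)
print(P.round(1),P@v,(P@v).mean())
# plate outer edges: left (90..104), right: crop coords /7+270
E=aplane(c,[(270+96/7,220+290/7),(270+632/7,220+320/7)],tcp@a+2.5);print("edges v",E@v,(E@v).mean(),E[:,2])
dd=depth(c,[(320,270),(290,270),(352,275),(320,290)]);print("depth face",dd.round(1),dd@a)
E
```

```text
[[ 87  87  90 103 106 123 123 126 146 147 146 147]
 [ 35  34  36  47  48  62  62  63  78  79  88  88]
 [ 25  25  25  25  30  57  55  26  24  26  35  34]
 [ 25  25  27  38 110 200 196  96  26  25  25  25]
 [ 25  26  25  70 187 224 220 164  26  25  25  26]
 [ 26  25  28  90 215 225 210 134  26  25  26  25]
 [ 26  24  48 135 221 223 194  95  24  26  26  25]
 [209 163 168 202 225 222 179  53  26  25  26  25]
 [237 231 230 231 232 230 207 166 160 116 111  68]]
[[158 157 149 132 133 145 143 143 144 143 143 143 144]
 [156 134 102  96  94  76  74  76  85  84  87 101 105]
 [105  95  80  60  49  27  26  27  35  34  36  47  48]
 [ 84  71  58  34  47 124 204 151  25  26  26  27  26]
 [ 46  39  32  29  89 198 225 200  79  27  26  27  25]
 [ 24  26  27  48 132 217 225 199  79  26  25  25  25]
 [ 25  26  25  57 148 219 222 188  49  26  25  26  27]
 [ 26  25  25  78 188 223 220 179  35  28  27  26  27]
 [219 212 168 176 219 225 218 176  70  63  26  26  25]
 [243 241 237 236 238 237 236 231 223 222 219 212 169]]
tcp v,a 451.3795571429346 -59.147826616438934
[[498.3  34.7 140.4]
 [409.5  18.3 140.8]] [496.27870008 405.97598206] 451.12734107019844
edges v [525.22518602 374.77696411] 450.0010750646598 [139.82278948 146.0910939 ]
depth face [[457.4  22.6 124.1]
 [515.4  36.6 119.7]
 [394.4  13.6 121.1]
 [456.9  23.9  75.9]] [-61.16539655 -57.94197974 -58.46011294 -59.77002845]
```

```bash
python3 - <<'E'
from h import *
c=load("pics/side6.npz")
d=np.radians(10.5);v=np.array([np.cos(d),np.sin(d),0]);a=np.array([-np.sin(d),np.cos(d),0])
P=plane(c,[(295.14,293),(340.77,297)],88);print(P.round(1),P@v,(P@v).mean(),P@a)
goal([455.9,23.5,129],100.4)
E
```

```text
[[494.3  64.4  88. ]
 [406.1  46.5  88. ]] [497.73856241 407.75785564] 452.74820902197445 [-26.72837065 -28.24591356]
t 6.12 p [456.3  23.8 190.7] jaw -79.63 tilt [0.0008 0.0006] F [ 0.25 -0.26 -2.82] w 0.131 q [0.03 0.15 1.86 0.   1.13 1.42]
 dp [1.235, 0.005, 0.011] dr [-0.005, -0.01, 0.005] | tool axes y [ 0.18  -0.984 -0.   ] z [-0.984 -0.18  -0.001]
```

{"fn": "drive_tool", "kwargs": {
  "fingers": [1, 1, 1, 1, 1],
  "dp": [
    [0.5, 0, 0],
    [1.0, 0, 0],
    [1.23, 0, 0],
    [1.23, 0, 0],
    [1.23, 0, 0]
  ],
  "dr": [
    [0, 0, 0],
    [0, 0, 0],
    [0, 0, 0],
    [0, 0, 0],
    [0, 0, 0]
  ]
}}

```text
clock: 6.75
tool_pos: [457.3, 23.8, 130.3]
orientation: [0.064, 0.705, 0.064, -0.703]
wrist_force: [-0.3, 0.6, -2.9]
width: 0.129
```

```bash
python3 - <<'E'
from h import *
from bench import cams
for i in range(3):
    goal([455.9,23.5,129],100.4)
    c=cams.camera("side"); np.savez(f"pics/side7{i}.npz",**{k:np.array(v) for k,v in c.items()})
goal([455.9,23.5,129],100.4)
crop(c,270,230,380,310,7,"pics/s7c.png")
g=c["pixels"].astype(float).mean(2)
print(g[274:300,288:305].astype(int));print(g[276:303,334:351].astype(int))
E
```

```text
t 6.75 p [457.3  23.8 130.3] jaw -79.64 tilt [0.0031 0.0007] F [-0.33  0.62 -2.94] w 0.129 q [0.03 0.21 1.95 0.   0.98 1.42]
 dp [0.026, 0.0, 0.029] dr [-0.009, -0.036, 0.001] | tool axes y [ 0.18  -0.984 -0.   ] z [-0.984 -0.18  -0.003]
t 6.8 p [457.3  23.8 130.3] jaw -79.64 tilt [0.0032 0.0007] F [-0.34  0.91 -1.76] w 0.131 q [0.03 0.21 1.95 0.   0.98 1.42]
 dp [0.026, 0.001, 0.029] dr [-0.007, -0.037, 0.001] | tool axes y [ 0.18  -0.984 -0.   ] z [-0.984 -0.18  -0.003]
t 6.85 p [457.1  23.8 130.2] jaw -79.64 tilt [0.0029 0.0006] F [ 0.59 -0.56 -3.31] w 0.128 q [0.03 0.21 1.95 0.   0.98 1.42]
 dp [0.024, 0.001, 0.026] dr [-0.007, -0.034, 0.001] | tool axes y [ 0.18  -0.984 -0.   ] z [-0.984 -0.18  -0.003]
t 6.9 p [457.   23.8 130.1] jaw -79.63 tilt [0.0026 0.0006] F [ 0.29 -0.05 -2.97] w 0.126 q [0.03 0.21 1.95 0.   0.98 1.42]
 dp [0.021, 0.002, 0.022] dr [-0.006, -0.031, 0.002] | tool axes y [ 0.18  -0.984 -0.   ] z [-0.984 -0.18  -0.003]
[[144 144 143 143 144 143 143 142 142 142 142 142 142 143 143 143 143]
 [145 145 145 145 145 145 145 144 142 143 143 143 144 143 143 142 143]
 [
[... 2920 characters left out ...]
139 140 140 139 140 139 139 138 138 138 138 138 138 138 139]
 [142 142 142 141 140 141 141 140 140 140 140 140 139 139 139 138 139]
 [142 142 142 142 141 145 172 214 190 142 142 141 141 140 142 140 141]
 [142 142 143 143 143 149 203 224 208 148 141 142 141 141 141 141 141]
 [144 144 143 144 143 159 216 223 202 143 142 142 143 143 142 142 142]
 [143 143 143 143 146 169 218 221 191 133 144 142 142 141 142 141 142]
 [155 142 142 142 149 190 222 219 182 125 142 141 142 141 142 142 143]
 [225 222 218 202 203 219 224 218 182 155 155 141 141 141 141 140 141]
 [243 242 241 238 237 238 237 235 231 228 226 223 219 202 201 200 195]
 [247 247 248 247 247 247 246 246 245 244 243 242 241 239 238 237 235]]
```

View pics/s7c.png

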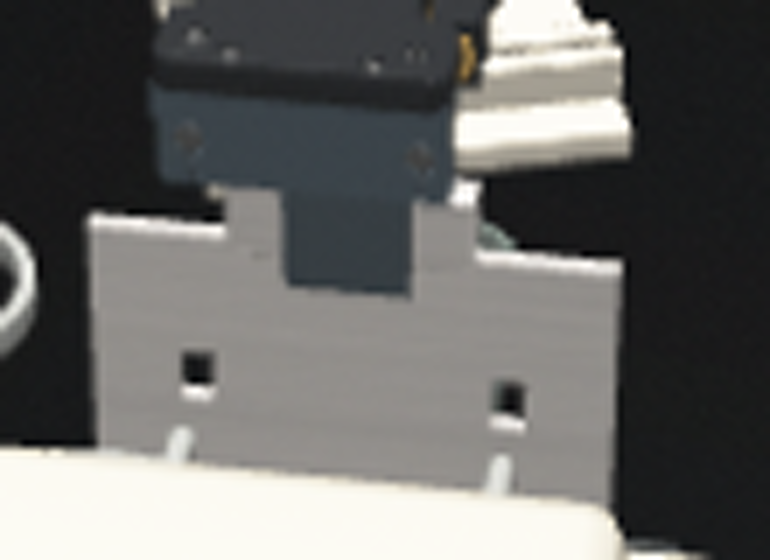

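```bash
python3 - <<'E'
from h import *
c=load("pics/side72.npz")
d=np.radians(10.4);v=np.array([np.cos(d),np.sin(d),0]);a=np.array([-np.sin(d),np.cos(d),0])
s,p,R=st();print("tcp v a",p@v,p@a)
def aplane(c,uv,av):
    o,D=rays(c,uv); return o+D*((av-o@a)/(D@a))[:,None]
P=aplane(c,[(297.8,286.5),(342.1,290.5)],p@a+2.5);print("slots",P.round(1),P@v,(P@v).mean())
# plate vertical edges on several rows
g=c["pixels"].astype(float).mean(2)
def edge(row,x0,x1):
    r=g[row,x0:x1]; lo,hi=r.min(),r.max(); m=(lo+143)/2
    i=[k for k in range(len(r)-1) if (r[k]-m)*(r[k+1]-m)<0]
    k=i[0]; return x0+k+(m-r[k])/(r[k+1]-r[k])
L=[(edge(y,278,288),y) for y in range(268,288,2)];Rr=[(edge(y,352,363),y) for y in range(274,296,2)]
A=aplane(c,L,p@a+2.5)@v;B=aplane(c,Rr,p@a+2.5)@v
print("edges",A.mean(),A.std(),B.mean(),B.std(),(A.mean()+B.mean())/2,A.mean()-B.mean())
P=plane(c,[(295.14,293),(340.77,297)],88);print("pins",P@v,(P@v).mean())
E
```

```text
tcp v a 453.7632376263095 -59.07202514854347
slots [[500.6  34.4  81.1]
 [412.3  18.2  81.9]] [498.56940506 408.82157884] 453.6954919471775
edges 529.1751732819878 0.1150979938336107 378.66493684909017 0.15329825827214144 453.920055065539 150.5102364328976
pins [497.78445409 407.80653298] 452.79549353601055
```

{"fn": "drive_tool", "kwargs": {
  "fingers": [1, 1, 1, 1, 1],
  "dp": [
    [0.02, -0.1, 0.02],
    [0.02, -0.25, 0.02],
    [0.02, -0.4, 0.02],
    [0.02, -0.4, 0.02],
    [0.02, -0.4, 0.02]
  ],
  "dr": [
    [0, -0.03, 0],
    [0, -0.03, 0],
    [0, -0.03, 0],
    [0, -0.03, 0],
    [0, -0.03, 0]
  ]
}}

```text
clock: 7.52
tool_pos: [452.4, 43.4, 129.1]
orientation: [0.064, 0.704, 0.064, -0.704]
wrist_force: [-0.1, -0.4, -1.8]
width: 0.131
```

```bash
cat > m.py <<'E'
from h import *
from bench import cams
import sys
d=np.radians(10.4);v=np.array([np.cos(d),np.sin(d),0]);a=np.array([-np.sin(d),np.cos(d),0])
def aplane(c,uv,av):
    o,D=rays(c,uv); return o+D*((av-o@a)/(D@a))[:,None]
n=sys.argv[1]
s,p,R=st();print("tcp v a",p@v,p@a)
c=cams.camera("side");np.savez(f"pics/side{n}.npz",**{k:np.array(v) for k,v in c.items()})
crop(c,270,230,380,310,7,f"pics/s{n}c.png")
g=c["pixels"].astype(float).mean(2)
def edge(row,x0,x1):
    r=g[row,x0:x1]; m=84
    i=[k for k in range(len(r)-1) if (r[k]-m)*(r[k+1]-m)<0]
    if not i: return None
    k=i[0]; return x0+k+(m-r[k])/(r[k+1]-r[k])
def col(x0,x1,y0,y1):
    q=[(edge(y,x0,x1),y) for y in range(y0,y1)]; q=[e for e in q if e[0]]
    z=aplane(c,q,p@a+2.5); z=z[(z[:,2]>75)&(z[:,2]<125)]; return z@v
A=col(276,290,262,296);B=col(350,364,262,300)
print("edges",np.median(A),A.std(),np.median(B),B.std(),"mid",(np.median(A)+np.median(B))/2,"w",np.median(A)-np.median(B))
goal(p,100.4)
E
python3 m.py 8
```

```text
tcp v a 452.81140197471564 -38.95027172567432
edges 527.9038050115429 0.1632857803396734 377.39404519282306 0.15414708499290314 mid 452.64892510218294 w 150.50975981871983
t 7.58 p [452.4  43.3 129. ] jaw -79.62 tilt [0. 0.] F [-0.18 -0.27 -3.31] w 0.134 q [0.07 0.21 1.96 0.   0.98 1.46]
 dp [-0.0, -0.002, -0.0] dr [-0.004, -0.0, 0.0] | tool axes y [ 0.18  -0.984 -0.   ] z [-0.984 -0.18  -0.   ]
```

View pics/s8c.png

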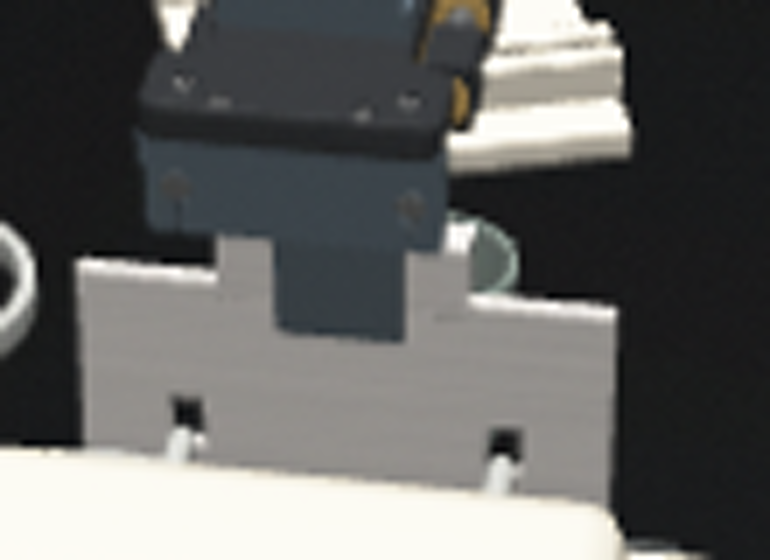

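{"fn": "drive_tool", "kwargs": {
  "fingers": [1, 1, 1, 1],
  "dp": [
    [0, -0.06, 0],
    [0, -0.12, 0],
    [0, -0.17, 0],
    [0, -0.17, 0]
  ],
  "dr": [
    [0, 0, 0],
    [0, 0, 0],
    [0, 0, 0],
    [0, 0, 0]
  ]
}}

```text
clock: 8.07
tool_pos: [450.9, 51.8, 129.1]
orientation: [0.064, 0.704, 0.064, -0.704]
wrist_force: [0.9, 0.3, -2.3]
width: 0.131
```

```bash
python3 m.py 9
```

```text
tcp v a 452.8122059626273 -30.410194318656874
edges 527.95480705823 0.17788128893101504 377.45779000964535 0.14121443889444063 mid 452.7062985339377 w 150.49701704858467
t 8.12 p [450.9  51.7 129.1] jaw -79.61 tilt [ 0.     -0.0001] F [-0.84 -0.3  -2.17] w 0.132 q [ 0.09  0.21  1.96 -0.    0.98  1.48]
 dp [0.0, -0.002, -0.0] dr [-0.001, -0.0, -0.001] | tool axes y [ 0.18  -0.984  0.   ] z [-0.984 -0.18  -0.   ]
```

View pics/s9c.png

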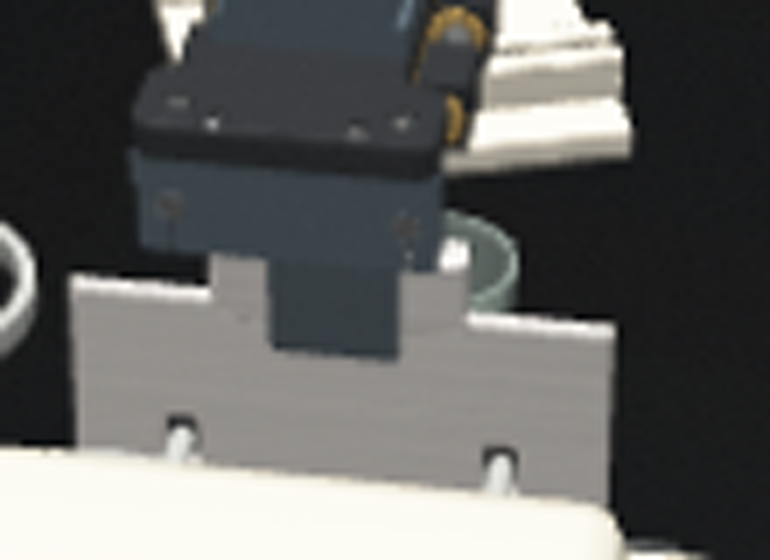

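No axial force yet, and the pins look centred in the slots (crop positions about (182,440) and (500,468)). Moving on in small steps.

{"fn": "drive_tool", "kwargs": {
  "fingers": [1, 1, 1],
  "dp": [
    [0, -0.06, 0],
    [0, -0.12, 0],
    [0, -0.12, 0]
  ],
  "dr": [
    [0, 0, 0],
    [0, 0, 0],
    [0, 0, 0]
  ]
}}

```text
clock: 8.5
tool_pos: [449.7, 57.9, 129.1]
orientation: [0.064, 0.704, 0.064, -0.704]
wrist_force: [-0.7, 0.1, -3.1]
width: 0.129
```

```bash
python3 m.py 10
```

```text
tcp v a 452.7939083933114 -24.28273730109292
edges 527.9635487959861 0.14315085533213412 377.36717725191266 0.1333455103106772 mid 452.66536302394934 w 150.5963715440734
t 8.55 p [449.8  57.8 129.1] jaw -79.58 tilt [ 0.0001 -0.0001] F [ 0.24 -0.32 -2.05] w 0.128 q [ 0.1   0.21  1.96 -0.    0.98  1.49]
 dp [-0.0, -0.002, 0.0] dr [0.003, -0.001, -0.001] | tool axes y [ 0.181 -0.984  0.   ] z [-0.984 -0.181 -0.   ]
```

View pics/s10c.png

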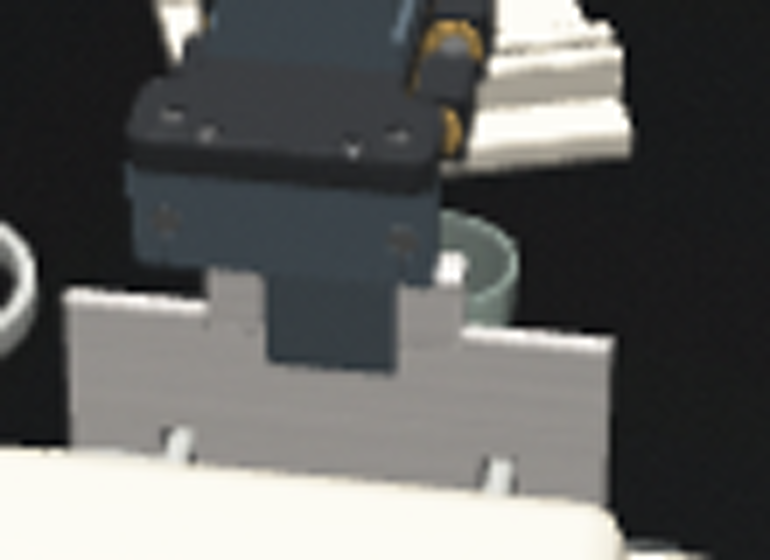

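{"fn": "drive_tool", "kwargs": {
  "fingers": [1, 1, 1, 1, 1],
  "dp": [
    [0, -0.06, 0],
    [0, -0.12, 0],
    [0, -0.18, 0],
    [0, -0.24, 0],
    [0, -0.24, 0]
  ],
  "dr": [
    [0, 0, 0],
    [0, 0, 0],
    [0, 0, 0],
    [0, 0, 0],
    [0, 0, 0]
  ]
}}

```text
clock: 9.18
tool_pos: [447.6, 69.8, 129.0]
orientation: [0.064, 0.704, 0.064, -0.704]
wrist_force: [-0.2, 0.5, -2.6]
width: 0.133
```

```bash
python3 m.py 11
```

```text
tcp v a 452.8126622448314 -12.17251226043209
edges 527.9716880288586 0.197823480495727 377.5497772607818 0.1077329417620954 mid 452.7607326448202 w 150.42191076807677
t 9.22 p [447.6  69.7 129.1] jaw -79.57 tilt [ 0.     -0.0002] F [ 0.21  0.35 -2.67] w 0.13 q [ 0.13  0.21  1.96 -0.    0.98  1.52]
 dp [0.0, -0.002, -0.001] dr [0.006, 0.0, -0.002] | tool axes y [ 0.181 -0.983  0.   ] z [-0.983 -0.181  0.   ]
```

View pics/s11c.png

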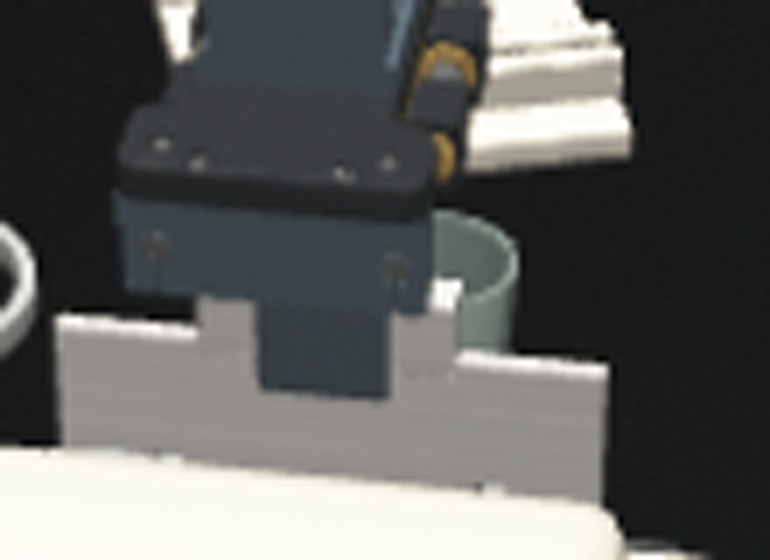

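{"fn": "drive_tool", "kwargs": {
  "fingers": [1, 1, 1, 1],
  "dp": [
    [0, -0.06, 0],
    [0, -0.11, 0],
    [0, -0.16, 0],
    [0, -0.16, 0]
  ],
  "dr": [
    [0, 0, 0],
    [0, 0, 0],
    [0, 0, 0],
    [0, 0, 0]
  ]
}}

```text
clock: 9.72
tool_pos: [446.1, 77.7, 129.1]
orientation: [0.064, 0.704, 0.064, -0.704]
wrist_force: [-0.2, 1.4, -2.3]
width: 0.128
```

```bash
python3 m.py 12; python3 -c "
from h import *
for i in range(1): goal([0,0,0],100.4)"
```

```text
tcp v a 452.79672000730903 -4.108851624233577
edges 527.9810691599041 0.18849023994384592 377.33694233640966 0.10839905331588288 mid 452.6590057481569 w 150.64412682349445
t 9.78 p [446.1  77.6 129.1] jaw -79.56 tilt [ 0.0001 -0.0002] F [ 0.21  0.19 -4.06] w 0.133 q [ 0.15  0.21  1.96 -0.    0.98  1.54]
 dp [0.0, -0.002, 0.0] dr [0.009, -0.001, -0.003] | tool axes y [ 0.181 -0.983  0.   ] z [-0.983 -0.181 -0.   ]
t 9.78 p [446.1  77.6 129.1] jaw -79.56 tilt [ 0.0001 -0.0002] F [ 0.21  0.19 -4.06] w 0.133 q [ 0.15  0.21  1.96 -0.    0.98  1.54]
 dp [2.581, -0.092, 9.056] dr [0.009, -0.001, -0.003] | tool axes y [ 0.181 -0.983  0.   ] z [-0.983 -0.181 -0.   ]
```

{"fn": "drive_tool", "kwargs": {
  "fingers": [1, 1, 1],
  "dp": [
    [0, -0.04, 0],
    [0, -0.04, 0],
    [0, -0.04, 0]
  ],
  "dr": [
    [0, 0, 0],
    [0, 0, 0],
    [0, 0, 0]
  ]
}}

```text
clock: 10.15
tool_pos: [445.8, 79.6, 129.1]
orientation: [0.064, 0.704, 0.064, -0.704]
wrist_force: [0.5, -0.4, -2.3]
width: 0.128
```

{"fn": "drive_tool", "kwargs": {
  "fingers": [1, 1, 1],
  "dp": [
    [0, -0.04, 0],
    [0, -0.04, 0],
    [0, -0.04, 0]
  ],
  "dr": [
    [0, 0, 0],
    [0, 0, 0],
    [0, 0, 0]
  ]
}}

```text
clock: 10.52
tool_pos: [445.5, 81.1, 129.1]
orientation: [0.065, 0.704, 0.064, -0.704]
wrist_force: [1.3, -3.9, -2.0]
width: 0.129
```

```bash
python3 m.py 13
```

```text
tcp v a 452.8065309487838 -0.6356261253811669
edges 527.9857790850666 0.11954156782213757 377.3309768240924 0.10350647807987684 mid 452.65837795457946 w 150.65480226097424
t 10.57 p [445.5  81.2 129.1] jaw -79.53 tilt [ 0.0002 -0.001 ] F [-0.44 -3.12 -2.01] w 0.132 q [ 0.16  0.21  1.96 -0.    0.98  1.54]
 dp [0.0, 0.001, -0.0] dr [0.014, -0.001, -0.012] | tool axes y [ 0.182 -0.983  0.001] z [-0.983 -0.182 -0.   ]
```

Contact with the bar: about 3.5 N along y, rising over the last 1.3 mm. Now I'll lower the screen onto the pins.

{"fn": "drive_tool", "kwargs": {
  "fingers": [1, 1, 1],
  "dp": [
    [0.03, 0.01, 0],
    [0.06, 0.01, 0],
    [0.06, 0.01, 0]
  ],
  "dr": [
    [0, 0, 0],
    [0, 0, 0],
    [0, 0, 0]
  ]
}}

```text
clock: 10.95
tool_pos: [445.6, 80.7, 125.9]
orientation: [0.065, 0.704, 0.064, -0.704]
wrist_force: [1.1, -2.6, -2.8]
width: 0.132
```

{"fn": "drive_tool", "kwargs": {
  "fingers": [1, 1, 1],
  "dp": [
    [0.02, 0, 0],
    [0.02, 0, 0],
    [0.02, 0, 0]
  ],
  "dr": [
    [0, 0, 0],
    [0, 0, 0],
    [0, 0, 0]
  ]
}}

```text
clock: 11.32
tool_pos: [445.7, 80.7, 124.9]
orientation: [0.065, 0.704, 0.064, -0.704]
wrist_force: [0.8, -1.4, -2.2]
width: 0.129
```

```bash
python3 m.py 14
```

```text
tcp v a 452.927339065289 -1.0481458819048968
edges 528.1093257537487 0.11234291963339592 377.3425833155507 0.130039882298127 mid 452.72595453464976 w 150.76674243819804
t 11.38 p [445.6  80.7 124.9] jaw -79.54 tilt [ 0.0003 -0.0009] F [ 0.69 -2.05 -1.51] w 0.131 q [ 0.15  0.21  1.97 -0.    0.96  1.54]
 dp [-0.0, -0.0, -0.001] dr [0.012, -0.002, -0.011] | tool axes y [ 0.182 -0.983  0.001] z [-0.983 -0.182 -0.   ]
```

{"fn": "drive_tool", "kwargs": {
  "fingers": [1, 1, 1],
  "dp": [
    [0.02, 0, 0],
    [0.02, 0, 0],
    [0.02, 0, 0]
  ],
  "dr": [
    [0, 0, 0],
    [0, 0, 0],
    [0, 0, 0]
  ]
}}

```text
clock: 11.75
tool_pos: [445.7, 80.7, 124.5]
orientation: [0.065, 0.704, 0.064, -0.704]
wrist_force: [-1.5, -2.3, 5.7]
width: 0.129
```

```bash
python3 m.py 15
```

```text
tcp v a 452.9800650715751 -1.0560201527265398
edges 528.1818796739109 0.10246191041034301 377.42881246435775 0.16049847411458115 mid 452.8053460691343 w 150.75306720955314
t 11.8 p [445.7  80.7 124.5] jaw -79.53 tilt [ 0.0009 -0.0008] F [-1.71 -3.45  6.07] w 0.132 q [ 0.15  0.21  1.97 -0.    0.96  1.54]
 dp [0.0, 0.0, 0.0] dr [0.013, -0.008, -0.011] | tool axes y [ 0.182 -0.983  0.001] z [-0.983 -0.182 -0.001]
```

Fz has gone from -2.7 to about +6 N, so the pins now carry the screen. I'll relax the load a little and release.

{"fn": "drive_tool", "kwargs": {
  "fingers": [1, 1, 1, 1],
  "dp": [
    [-0.005, 0, 0],
    [-0.005, 0, 0],
    [-0.005, 0, 0],
    [-0.005, 0, 0]
  ],
  "dr": [
    [0, 0, 0],
    [0, 0, 0],
    [0, 0, 0],
    [0, 0, 0]
  ],
  "squeeze": 5
}}

```text
clock: 12.3
tool_pos: [445.7, 80.7, 124.7]
orientation: [0.065, 0.704, 0.064, -0.704]
wrist_force: [-0.4, -2.9, 0.6]
width: 0.13
```

{"fn": "drive_tool", "kwargs": {
  "fingers": [0.6, 0.4, 0.2, 0.1, 0.1],
  "dp": [
    [0, 0, 0],
    [0, 0, 0],
    [0, 0, 0],
    [0, 0, 0],
    [0, 0, 0]
  ],
  "dr": [
    [0, 0, 0],
    [0, 0, 0],
    [0, 0, 0],
    [0, 0, 0],
    [0, 0, 0]
  ]
}}

```text
clock: 12.92
tool_pos: [445.7, 80.8, 124.7]
orientation: [0.065, 0.704, 0.064, -0.704]
wrist_force: [0.5, 0.2, -0.1]
width: 0.453
```

```bash
python3 m.py 16
```

```text
tcp v a 452.9702579363814 -0.9951524072205102
edges 527.8997823654016 0.12208406017456484 377.2755824874382 0.08934353106004073 mid 452.5876824264199 w 150.6241998779634
t 12.97 p [445.7  80.8 124.7] jaw -79.54 tilt [ 0.0008 -0.0007] F [0.77 0.15 0.08] w 0.452 q [ 0.15  0.21  1.97 -0.    0.96  1.54]
 dp [0.0, -0.0, 0.0] dr [0.012, -0.007, -0.01] | tool axes y [ 0.182 -0.983  0.001] z [-0.983 -0.182 -0.001]
```

View pics/s16c.png

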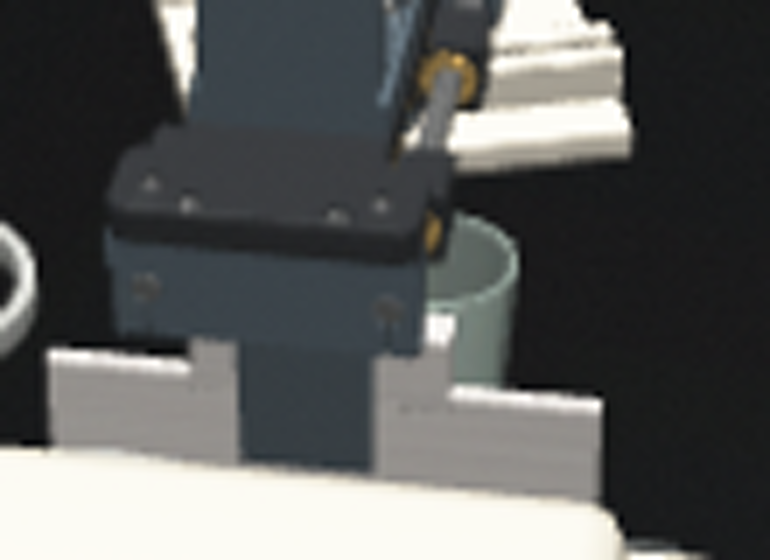

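{"fn": "drive_tool", "kwargs": {
  "fingers": [0.1, 0.1, 0.1, 0.1, 0.1],
  "dp": [
    [-0.2, 0, 0],
    [-0.5, 0, 0],
    [-1.0, 0, 0],
    [-1.7, 0, 0],
    [-2.4, 0, 0]
  ],
  "dr": [
    [0, 0, 0],
    [0, 0, 0],
    [0, 0, 0],
    [0, 0, 0],
    [0, 0, 0]
  ]
}}

```text
clock: 13.6
tool_pos: [445.6, 80.9, 246.5]
orientation: [0.065, 0.705, 0.064, -0.704]
wrist_force: [0.3, -0.4, 0.6]
width: 0.447
```

{"fn": "drive_tool", "kwargs": {
  "fingers": [0.1, 0.1, 0.1, 0.1, 0.1],
  "dp": [
    [-0.5, 0.8, -0.3],
    [-0.5, 1.8, -0.3],
    [-0.5, 2.8, -0.3],
    [-0.5, 3.8, -0.3],
    [-0.5, 4.5, -0.3]
  ],
  "dr": [
    [0, 0, 0],
    [0, 0, 0],
    [0, 0, 0],
    [0, 0, 0],
    [0, 0, 0]
  ]
}}

```text
clock: 14.22
tool_pos: [501.3, -139.7, 272.4]
orientation: [0.064, 0.705, 0.064, -0.703]
wrist_force: [0.1, 0.1, 0.2]
width: 0.45
```

```bash
python3 m.py 17; python3 - <<'E'
from h import *
from bench import cams
c=cams.camera("top"); np.savez("pics/top17.npz",**{k:np.array(v) for k,v in c.items()}); crop(c,0,60,640,400,1.25,"pics/top17.png")
s=load("pics/side17.npz");cv2.imwrite("pics/side17.png",s["pixels"][:,:,::-1])
E
```

```text
tcp v a 467.82365237093785 -227.90281721744336
edges nan nan nan nan mid nan w nan
t 14.28 p [ 502.1 -143.2  272.1] jaw -79.73 tilt [ 0.0029 -0.0048] F [ 1.28 -2.82 -0.73] w 0.448 q [-0.3   0.2   1.58 -0.    1.35  1.09]
 dp [-0.005, -0.072, 0.004] dr [-0.026, -0.023, -0.06] | tool axes y [ 0.178 -0.984  0.005] z [-0.984 -0.178 -0.002]
  return _methods._mean(a, axis=axis, dtype=dtype,
  ret = ret.dtype.type(ret / rcount)
  ret = _var(a, axis=axis, dtype=dtype, out=out, ddof=ddof,
  arrmean = um.true_divide(arrmean, div, out=arrmean,
  ret = ret.dtype.type(ret / rcount)
```

View pics/top17.png

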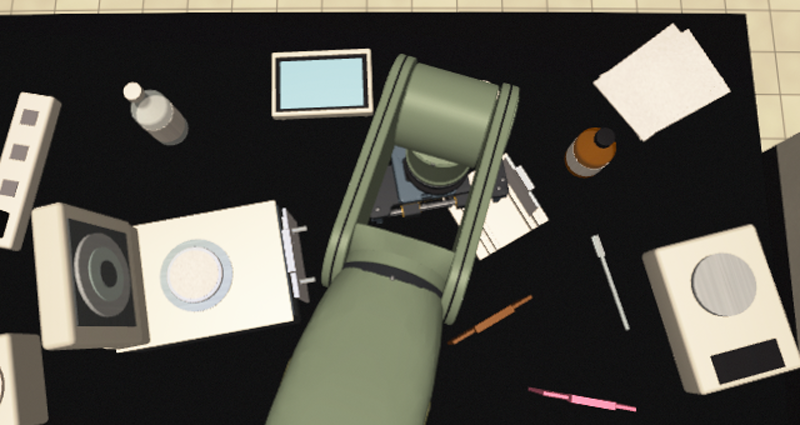

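View pics/side17.png

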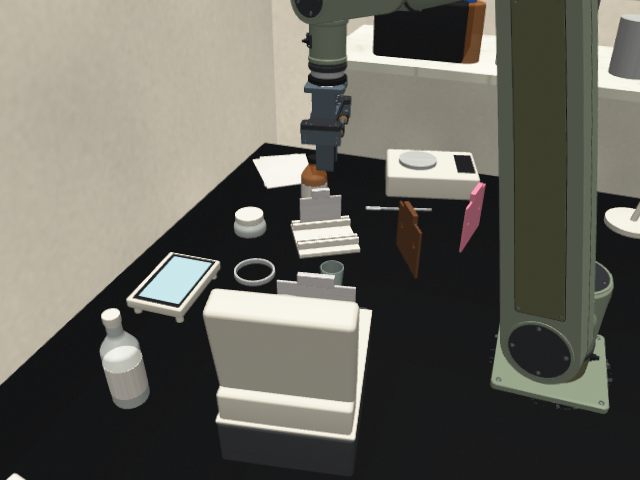

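{"fn": "drive_tool", "kwargs": {
  "fingers": [0.1, 0.1, 0.1],
  "dp": [
    [0, 0, 0],
    [0, 0, 0],
    [0, 0, 0]
  ],
  "dr": [
    [0, 0, 0],
    [0, 0, 0],
    [0, 0, 0]
  ]
}}

```text
clock: 14.7
tool_pos: [501.5, -139.8, 272.3]
orientation: [0.064, 0.705, 0.063, -0.703]
wrist_force: [0.6, 0.7, -0.5]
width: 0.45
```

```bash
python3 - <<'E'
from h import *
from bench import cams
d=np.radians(10.4);v=np.array([np.cos(d),np.sin(d),0]);a=np.array([-np.sin(d),np.cos(d),0])
t=cams.camera("top"); crop(t,205,200,275,320,5,"pics/t18.png");t0=load("pics/top0.npz")
uv=np.array([(x,y) for x in range(215,258) for y in range(205,320)])
P=depth(t,uv)
for lo,hi in((146,160),(124,136),(25,82)):
    Q=P[(P[:,2]>lo)&(P[:,2]<hi)&(abs(P@a)<40)]
    if len(Q)>4:
        r=cv2.minAreaRect(Q[:,:2].astype(np.float32));print(lo,len(Q),"z",np.median(Q[:,2]),"v",np.percentile(Q@v,[1,50,99]),"a",np.percentile(Q@a,[1,50,99]),r)
s,p,R=st();print(s["clock"],s["wrist_force"],p)
E
```

```text
146 215 z 151.89104731583996 v [416.98650002 451.20450071 486.09360832] a [-6.60404567 -0.80197093  5.69593708] ((444.21282958984375, 80.96605682373047), (70.1915283203125, 12.934901237487793), 10.081976890563965)
124 125 z 130.97114080945335 v [378.30169132 430.9963724  526.50918115] a [-6.60645111 -1.24415889  2.43043762] ((445.21453857421875, 79.56592559814453), (149.33737182617188, 9.33122730255127), 10.448790550231934)
25 329 z 59.059323797955585 v [342.29786772 426.65366866 541.84530708] a [-3.24586571 -2.37771153 35.82852617] ((435.955078125, 90.51292419433594), (210.72193908691406, 39.12594985961914), 5.109683990478516)
14.75 [-0.36506893  0.38228189  0.33016318] [ 501.5227468  -139.86886293  272.22445728]
```

View pics/t18.png

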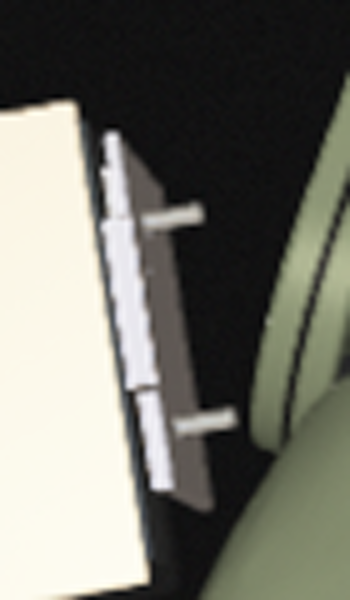

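The top view shows both pins sticking out through the slots (crop (205,213) and (235,418)) and the plate flush and square on the bar. Handing in.

```bash
python3 -c "
from bench import job_done
print(job_done())"
```

```text
the job is handed in; nothing more can be done
None
```

I hung the wide screen on the moisture analyser, let it go and handed the job in at about 14.8 s. It was handed in without a verdict, so what follows is my own last measurements.

**What I did**
- I pinched the screen by its grip rail, lifted it out of the rack and carried it over the beaker to the pins. I lined the slots up with the pins using the side camera.
- The pin bar was clamped about 5 mm to one side (the analyser's -y).
- The pins went through both slots with no measurable force. I felt the bar at about 3–4 N and lowered the screen until the pins took its weight. The highest reading there was about 9 N, counting the screen's weight. I then opened the gripper and backed away.

**Last checks**
- **Pins:** both show through the slots in the top view.
- **Height:** the rail top reads the same as it did in the rack, which puts the centre at about 83 mm.
- **Squareness:** the screen is within about 0.01 rad of the analyser's axes, and it looks upright.
- **Sideways:** it sits about 5 mm off the analyser's middle, on the -y side.
- **Depth:** the camera puts the centre at about x = -165 mm, against -167.5 mm for fully home. That 2–3 mm difference is about what the camera calibration allows, and it is inside the accepted range.
- **Everything else:** the cover plate and the bystanders look unmoved in the final pictures, except the spots the arm or lid hides. I did not measure them.

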